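# Lock the tray shuttle with its locating pin

### The arm

A 6-joint arm with a two-finger parallel gripper is mounted at the origin on the work surface. World frame = base frame: x ahead of the robot, y to its left, z up, the work surface at z = 0. Lengths are in m, angles in degrees, forces in N, time in s.
With the tool pointing down it reaches from about 0.275 to 0.875 m from the base axis. Payload 12.5 kg.
Tool frame: the origin (TCP) lies between the finger pads; the fingertips stand 22 mm ahead of it and the grasp point (between the pads) lies 3 mm ahead of it; z points along the fingers, y is the line along which they close (so a half turn about z gives the same grasp; the last joint's range is limited). The gripper opens to 85 mm and grips with 20 to 120 N. Pads are 22 mm wide; open, the fingers measure 114 mm over their backs; the gripper's body (76 mm by 85 mm) begins 54 mm behind the grasp point. The pads swing forward as they close: fully open they stand 13 mm farther back than shut.
Start: joints at [64.366, 20.094, 94.641, -0, 65.266, -4.847], TCP at [0.195, 0.514, 0.253] pointing down, gripper open.
Joint ranges: [-157.81, 157.81], [-45, 120.19], [0.68, 151.7], [-89.99, 269.99], [4.06, 180], [-164.3, 164.3]. Speed limits (degrees/s): [127.2, 127.2, 159.86, 180, 180, 180].

### API

Orientations are given as [roll, pitch, yaw] about the fixed x, y, z axes, in that order (R = Rz(yaw) Ry(pitch) Rx(roll)).
In Python, from cell import bot gives the robot as it stands. The module is installed in compiled form; this text tells all that it offers.
- The arm moves only by the tool apply_moves, never from a script. Its arguments are lists of equal length, an entry for each row: "dp": the shift along the world's x, y, z in m, a list of three; "dr": the turn, a rotation vector about the world's x, y, z in degrees, a list of three; "claw": the finger opening in m, from 0 to 0.0854. In form: {"dp": [[x, y, z], ...], "dr": [[rx, ry, rz], ...], "claw": [claw, ...]}. A call has exactly 10 rows; each row is the pose to reach, as a shift and turn from the pose commanded when the call began; what a row does not reach only later rows make up. A row lasts 1/10 s, in which the tool goes at most 50 mm and 8.59 degrees, less where a joint would pass 70% of its speed; a pose out of reach is approached as far as the arm can. A call with a gripper value outside its range is refused whole. The fingers move at their own pace and stop on an object; "grip_force" is the grip in N (left out, the last holds). Time passes only in rows, so rows that repeat a pose let the fingers close, or fill a call up. It gives the time, the measured TCP pose, the force, the opening and the grip force at its end, in the units of the state.
- bot.sense(): the state, without advancing time (a new reading comes with each control period).
- bot.snapshot(name): name is "side" or "top"; returns the picture (480x640x3 uint8, red, green, blue); there is no depth.
- bot.get_calibration(name): a dict with "fx", "fy", "cx", "cy" (pixels), "k1" (the pictures are not rectified: a ray, as slopes to the right and down, at radius r is drawn at 1 + k1 r^2 times it, then the intrinsics apply), "position" and "orientation" of the camera in the world. Camera axes: x right, y down, z forward; pixel columns grow to the right and rows downward; lengths in m; the calibration is good to about 2 mm. A picture is of the moment at which its call begins. get_calibration takes no time and is no camera call.
- bot.finish_job(): hands the job in; it is judged then, once.
Trained networks look in the newest picture that a camera, given by its name, has taken for a name from the list of things; names that differ only in an ending like _2 or _b are one class to them, and where a whole thing is asked for, a point or a joint stands for the part that bears it (a point fixed in the world has none). Each returns a list of dicts, best first, with "confidence" (0 to 1); they miss things now and then, are a little off and sometimes report something else, mostly with a low value. They report only what shows in the picture. A call takes as long as a camera call. They do not tell look-alikes from the thing itself.
- bot.recognise(camera, name): "position" ([x, y, z] in m, in world coordinates, good to about 4 mm: the middle of the surface that is visible of it).
- bot.cut_out(camera, name): "mask" (480x640 bool, what is visible of it).
- bot.landmark_of(camera, name): "position" ([x, y, z] in m, in world coordinates, good to about 4 mm: a listed point, or the origin of a listed thing).
The state is a dict: "clock": time; "qpos": joint angles; "joint_vel": joint speeds; "joint_efforts": joint torques, N m; "ee_pos": TCP position; "tcp_rot": TCP orientation; "contact_force": force on the tool from outside, world axes, zero at the start; "wrist_torque": the same for the moment, N m; "grip_width": finger opening in m; "grasp_force": force on a finger pad.
Only numpy, scipy, OpenCV 4.12 (cv2) and the standard library are available. Lean on these libraries where they do the work, as an engineer would, in place of code of your own. Each camera call takes 0.05 s, during which the arm holds its last target. There are 200 camera calls.

### The job

Lock the tray drive of the low white shuttle unit for transport: take the locating pin out of its metal stand, set its spring nose down on the dark plate at either end of the slot in the cover, and, pressing lightly, slide it along the slot until the nose drops into the plate's blind hole, which may lie anywhere in the middle part of the slot. Leave the pin standing there upright, its flange fully home on the cover, and let go; be gentle with the unit, and do not disturb the jar, the beaker or the small bottle.

Things in the scene. Friction and masses are not known exactly. Their poses are not given: they have to be found in the camera images.
- unit: fixed low white instrument box, 160 mm (its x) by 280 mm (its y) by 60 mm high; origin at the centre of its underside on the bench, z up, y along the slot in its flat cover
- slot_mid (a point): middle of the slot, level with the cover's top, 60 mm above the bench; axes as the unit's. The slot is straight along y, 16 mm wide and 130 mm long (y from -65 to +65 mm), cut through the 10 mm thick cover; the pin's nose goes down through it, the flange does not
- plate_mid (a point): point below slot_mid on the flat dark steel plate under the slot, 14 mm below the cover's top; axes as the unit's. The plate has one unmarked round blind hole, 13 mm across, 14 mm deep, on the slot's centre line (x = 0); where along y differs every time: anywhere from -30 to +30 mm. A strong brake holds the plate still
- stand: fixed square aluminium block, 60 by 60 by 40 mm high, with a 20 mm hole through its centre in which the pin stands at the start, flange on the block's top; origin at the centre of its underside
- pin_grip (a point): middle of the handle of the loose metal locating pin (about 125 g), 25 mm above the flange's underside; z up along the pin. The handle is round, 22 mm across, from 4 to 46 mm above the flange's underside
- pin: the same pin, origin at the centre of the underside of its flange (34 mm across, 4 mm thick). Below it the sprung nose, 10 mm across, ends 24 mm below the flange's underside when out. Seated, the flange rests on the unit's cover and the nose tip is 10 mm deep in the plate's hole
- nose_tip (a point): centre of the flat end face of the pin's sprung nose (6 mm across, bevelled up to 10 mm over the last 2.5 mm)
- nose (a joint): how far the nose is pushed up into the pin, m: 0 = fully out, at most 0.012; its spring gives 1.6 N at 0 and 0.2 N more per mm. With the nose on the plate it reads about 0.006 when the flange is 4 mm above the cover, 0.010 when the flange is on the cover (let go there, the pin topples); in the hole about 0
- jar: bystander: glass jar with a cap, 56 mm across, 95 mm high; origin at its underside
- beaker: bystander: open glass beaker, 64 mm across, 75 mm high; origin at its underside
- vial: bystander: small amber bottle, 40 mm across, 70 mm high; origin at its underside
Not all that is in view belongs to the job. What is shaped like the pin but purple is not meant.

How it is judged:
By the outcome, as a careful person would: the job done as asked, in the order asked, and still so for the second after the job is handed in, with the robot touching nothing.
It also fails if it takes over 45 s, if anything falls off the work surface, if the arm or the gripper's body presses on something with over 40 N, if the wrist force passes 120 N, or if a joint passes its speed limit or range.

## Working session

There is one attempt and no reset: what is moved stays moved. The work goes in short steps, Python scripts to look and compute and a tool call to move; the robot and the scene stay as the last step left them, time stands still between calls to the robot, and variables do not carry over. Pictures are saved under pics/ and viewed, at most 10 in all, crops included, and the job is handed in when it is done.

Besides the shell and the picture viewer there is one more tool, called after "Request:" by a JSON object that holds its "fn" and its "kwargs". apply_moves: Moves the arm, as the interface text tells. Its arguments: {"type":"object","properties":{"dp":{"type":"array","items":{"type":"array","items":{"type":"number"}}},"dr":{"type":"array","items":{"type":"array","items":{"type":"number"}}},"claw":{"type":"array","items":{"type":"number"}},"grip_force":{"type":"number"}},"required":["dp","dr","claw"]}

```bash
mkdir -p pics; cat > h.py <<'E'
import numpy as np, cv2
from scipy.spatial.transform import Rotation as R
from cell import bot
def cam(n):
    c=bot.get_calibration(n); o=np.array(c['orientation'],float)
    M=o if o.shape==(3,3) else R.from_euler('xyz',o,degrees=True).as_matrix()
    return c,M,np.array(c['position'])
def proj(n,P):
    c,M,p=cam(n); q=(np.atleast_2d(P)-p)@M; s=q[:,:2]/q[:,2:]
    s=s*(1+c['k1']*(s**2).sum(1,keepdims=True)); return s*[c['fx'],c['fy']]+[c['cx'],c['cy']]
def back(n,uv,z):
    c,M,p=cam(n); K=np.array([[c['fx'],0,c['cx']],[0,c['fy'],c['cy']],[0,0,1]])
    s=cv2.undistortPoints(np.array(uv,float).reshape(-1,1,2),K,np.array([c['k1'],0,0,0.]))[:,0]
    d=np.c_[s,np.ones(len(s))]@M.T; return p+d*((z-p[2])/d[:,2:])
def snap(n,f):
    im=bot.snapshot(n); cv2.imwrite('pics/'+f,im[:,:,::-1]); return im
E
python3 - <<'E'
from h import *
np.set_printoptions(precision=4,suppress=True)
for n in ('top','side'):
    snap(n,n+'0.png'); print(n,bot.get_calibration(n))
    for t in ('slot_mid','unit','stand','pin_grip','pin','jar','beaker','vial'):
        for d in bot.landmark_of(n,t)[:3]: print(t,np.round(d['position'],4),round(d['confidence'],2),proj(n,d['position']).round(0))
print(bot.sense())
E
```

```text
top {'fx': 461.8448387130215, 'fy': 461.8448387130215, 'cx': 328.2130589775462, 'cy': 243.03802604760645, 'k1': -0.04786577865437818, 'position': array([ 0.4747, -0.0184,  1.0194]), 'orientation': array([-172.1439,    0.21  ,  -91.6342])}
slot_mid [ 0.5877 -0.002   0.0585] 0.58 [[321. 253.]]
unit [ 0.5844 -0.0041 -0.0016] 0.66 [[322. 257.]]
unit [ 0.6686 -0.2684  0.0026] 0.33 [[439. 216.]]
pin_grip [ 0.5683 -0.32    0.0691] 0.73 [[474. 257.]]
pin_grip [ 0.5144 -0.3996  0.0483] 0.66 [[510. 282.]]
pin_grip [ 0.6452 -0.3853  0.0494] 0.63 [[499. 221.]]
pin [ 0.5677 -0.3236  0.0387] 0.75 [[471. 259.]]
pin [ 0.564  -0.2264  0.0242] 0.69 [[425. 262.]]
pin [ 0.647  -0.382   0.0218] 0.64 [[492. 223.]]
jar [0.525  0.2731 0.0052] 0.57 [[197. 287.]]
beaker [ 0.6703 -0.2678 -0.0001] 0.67 [[438. 216.]]
vial [0.6809 0.2755 0.0022] 0.65 [[197. 218.]]
side {'fx': 548.7985416547017, 'fy': 548.7985416547017, 'cx': 310.5163968729019, 'cy': 241.17393418098038, 'k1': -0.17001827511161444, 'position': array([ 0.2135, -0.577 ,  0.838 ]), 'orientation': array([-138.4029,    0.2969,  -33.6811])}
slot_mid [ 0.
[... 446 characters left out ...]
]]
pin [ 0.568  -0.3154  0.0379] 0.83 [[406. 378.]]
jar [ 0.5211  0.2731 -0.0004] 0.57 [[215. 196.]]
beaker [ 0.6683 -0.2669 -0.0022] 0.57 [[429. 339.]]
vial [0.683  0.2798 0.0006] 0.87 [[276. 167.]]
{'clock': 0.9, 'qpos': array([64.365 , 20.0926, 94.641 ,  0.0012, 65.2661, -4.848 ]), 'joint_vel': array([ 0.0735, -0.0248,  0.0043,  0.1259, -0.0004,  0.067 ]), 'joint_efforts': array([  0.0012, -50.6029, -29.1646,  -0.0001,   0.0006,   0.    ]), 'ee_pos': array([0.1952, 0.5142, 0.2533]), 'tcp_rot': array([179.9996,  -0.0011, 159.2125]), 'contact_force': array([ 0.3199, -0.1245,  0.113 ]), 'wrist_torque': array([ 0.0119, -0.0168, -0.0238]), 'grasp_force': 0.0, 'grip_width': 0.08543348055430093}
```

View pics/top0.png

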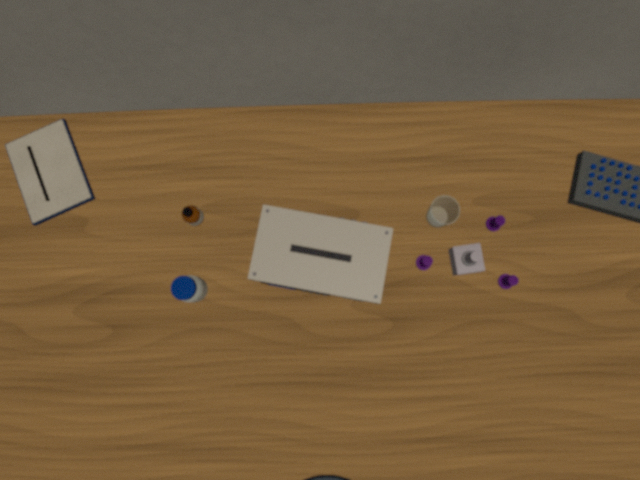

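View pics/side0.png

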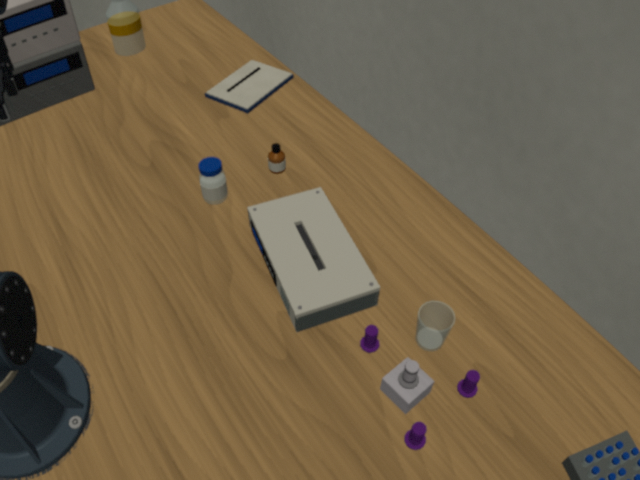

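```bash
python3 - <<'E'
from h import *
np.set_printoptions(precision=4,suppress=True)
for n,box in (('top',(240,200,400,310)),('side',(240,180,385,330))):
    im=cv2.imread(f'pics/{n}0.png'); g=im.min(2) ; x0,y0,x1,y1=box
    m=np.zeros(g.shape,np.uint8); t,_=cv2.threshold(g[y0:y1,x0:x1],0,255,cv2.THRESH_OTSU); m[y0:y1,x0:x1]=(g[y0:y1,x0:x1]>t)*255
    cs,h=cv2.findContours(m,cv2.RETR_CCOMP,cv2.CHAIN_APPROX_NONE)
    o=max(cs,key=cv2.contourArea); 
    inner=max([c for c,hh in zip(cs,h[0]) if hh[3]>=0],key=cv2.contourArea)
    for nm,c in(('cover',o),('slot',inner)):
        w=back(n,c[:,0],.06)[:,:2].astype(np.float32); r=cv2.minAreaRect(w*1000); print(n,t,nm,np.round(r[0],1),np.round(r[1],1),round(r[2],2))
    # stand top
    d=bot.cut_out(n,'stand')
    b=[e for e in d if e['mask'][int(proj(n,[.5675,-.318,.03])[0,1]),int(proj(n,[.5675,-.318,.03])[0,0])]]
    if b:
        ys,xs=np.nonzero(b[0]['mask']);print('stand',len(d),b[0]['confidence'],xs.min(),xs.max(),ys.min(),ys.max())
    for tt in('pin_grip','pin'):
      d=bot.landmark_of(n,tt)
      print(tt,[np.round(e['position'],4) for e in d if abs(e['position'][1]+.318)<.02])
# pin top circle crops
a=cv2.imread('pics/top0.png')[225:295,400:530]; b=cv2.imread('pics/side0.png')[330:440,340:470]
a=cv2.resize(a,None,fx=4,fy=4,interpolation=cv2.INTER_CUBIC);b=cv2.resize(b,(380,280),interpolation=cv2.INTER_CUBIC)
b=cv2.resize(cv2.imread('pics/side0.png')[340:430,350:460],(342,280),interpolation=cv2.INTER_CUBIC)
cv2.imwrite('pics/crop.png',np.hstack([a[:, :440],b]))
E
```

```text
top 92.0 cover [587.1  -1.9] [281.8 162.6] 77.87
top 92.0 slot [587.   -1.2] [132.1  18.9] 77.83
pin_grip [array([ 0.5683, -0.32  ,  0.0691])]
pin [array([ 0.5677, -0.3236,  0.0387])]
side 97.0 cover [586.2  -5.3] [282.7 161. ] 77.82
side 97.0 slot [586.1  -5.2] [131.1  18.5] 77.76
pin_grip [array([ 0.5652, -0.317 ,  0.0625])]
pin [array([ 0.568 , -0.3154,  0.0379])]
```

View pics/crop.png

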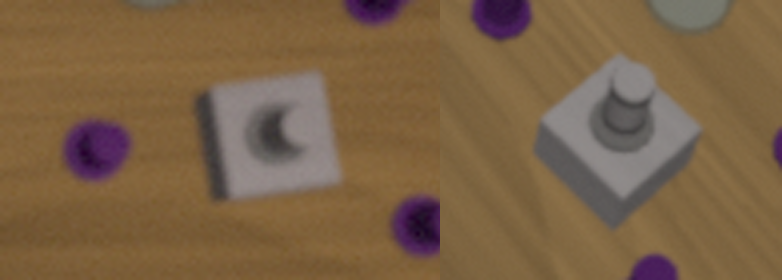

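```bash
python3 - <<'E'
from h import *
print(back('top',[[468.4,258.4]],.04),back('side',[[407.7,380.3]],.04), back('side',[[408.2,379]],.044),back('side',[[411.8,366.2]],.086))
print(back('top',[[472.5,256.5]],.086))
E
```

```text
[[ 0.56805207 -0.31734137  0.04      ]] [[ 0.56662219 -0.32136822  0.04      ]] [[ 0.56700299 -0.3213163   0.044     ]] [[ 0.56702334 -0.32104532  0.086     ]]
[[ 0.56730362 -0.31199466  0.086     ]]
```

Request:
{"fn": "apply_moves", "kwargs": {"dp": [[0.372,-0.833,-0.05],[0.372,-0.833,-0.05],[0.372,-0.833,-0.05],[0.372,-0.833,-0.05],[0.372,-0.833,-0.05],[0.372,-0.833,-0.05],[0.372,-0.833,-0.05],[0.372,-0.833,-0.05],[0.372,-0.833,-0.05],[0.372,-0.833,-0.05]], "dr": [[0,0,8.6],[0,0,8.6],[0,0,8.6],[0,0,8.6],[0,0,8.6],[0,0,8.6],[0,0,8.6],[0,0,8.6],[0,0,8.6],[0,0,8.6]], "claw": [0.06,0.06,0.06,0.06,0.06,0.06,0.06,0.06,0.06,0.06], "grip_force": 40}}

```text
clock: 2.2
ee_pos: [0.3989, 0.0571, 0.2262]
tcp_rot: [180.0, 0.1, 167.8]
contact_force: [1.0, 1.4, 0.7]
grip_width: 0.0599
grasp_force: 0.0
```

Request:
{"fn": "apply_moves", "kwargs": {"dp": [[0.022,-0.05,-0.002],[0.042,-0.094,-0.004],[0.062,-0.139,-0.007],[0.082,-0.184,-0.01],[0.102,-0.229,-0.012],[0.122,-0.274,-0.014],[0.142,-0.319,-0.016],[0.157,-0.353,-0.018],[0.166,-0.372,-0.022],[0.168,-0.3765,-0.026]], "dr": [[0,0,0],[0,0,0],[0,0,0],[0,0,0],[0,0,0],[0,0,0],[0,0,0],[0,0,0],[0,0,0],[0,0,0]], "claw": [0.06,0.06,0.06,0.06,0.06,0.06,0.06,0.06,0.06,0.06]}}

```text
clock: 3.2
ee_pos: [0.5667, -0.3192, 0.1993]
tcp_rot: [-180.0, 0.0, 167.7]
contact_force: [-0.7, 0.7, 0.2]
grip_width: 0.0596
grasp_force: 0.0
```

```bash
python3 - <<'E'
from h import *
s=bot.sense();print(s['ee_pos'],s['tcp_rot'],s['contact_force'],s['qpos'],s['clock'])
E
```

```text
[ 0.56666623 -0.31923599  0.19927892] [-1.79989265e+02  2.92188008e-03  1.67718027e+02] [-0.72887386  0.69689628  0.17771909] [-3.34915540e+01  3.35748927e+01  8.15176398e+01 -9.88376268e-03
  6.49008603e+01 -1.11205389e+02] 3.2
```

Request:
{"fn": "apply_moves", "kwargs": {"dp": [[0.0005,0,-0.02],[0.0005,0,-0.045],[0.0005,0,-0.07],[0.0005,0,-0.09],[0.0005,0,-0.107],[0.0005,0,-0.119],[0.0005,0,-0.125],[0.0005,0,-0.127],[0.0005,0,-0.127],[0.0005,0,-0.127]], "dr": [[0,0,0],[0,0,0],[0,0,0],[0,0,0],[0,0,0],[0,0,0],[0,0,0],[0,0,0],[0,0,0],[0,0,0]], "claw": [0.05,0.05,0.05,0.05,0.05,0.05,0.05,0.05,0.036,0.03]}}

```text
clock: 4.2
ee_pos: [0.5672, -0.3176, 0.0738]
tcp_rot: [-180.0, 0.1, 167.8]
contact_force: [0.6, 0.9, -0.3]
grip_width: 0.0298
grasp_force: 0.0
```

Request:
{"fn": "apply_moves", "kwargs": {"dp": [[0,0,0],[0,0,0],[0,0,0],[0,0,0],[0,0,0],[0,0,0.005],[0,0,0.015],[0,0,0.03],[0,0,0.045],[0,0,0.055]], "dr": [[0,0,0],[0,0,0],[0,0,0],[0,0,0],[0,0,0],[0,0,0],[0,0,0],[0,0,0],[0,0,0],[0,0,0]], "claw": [0.02,0.01,0.01,0.01,0.01,0.01,0.01,0.01,0.01,0.01], "grip_force": 50}}

```text
clock: 5.2
ee_pos: [0.5674, -0.3177, 0.1303]
tcp_rot: [-180.0, 0.1, 167.8]
contact_force: [0.9, -0.0, -0.6]
grip_width: 0.0208
grasp_force: 48.9
```

```bash
python3 - <<'E'
from h import *
s=bot.sense();print(s['ee_pos'],s['tcp_rot'],s['contact_force'],s['grip_width'],s['grasp_force'],s['clock'])
im=snap('side','g1.png')
cv2.imwrite('pics/g1c.png',cv2.resize(im[280:440,330:490,::-1],None,fx=3.5,fy=3.5,interpolation=cv2.INTER_CUBIC))
for t in('nose_tip','pin'):
    print([(np.round(e['position'],4),round(e['confidence'],2)) for e in bot.landmark_of('side',t)])
E
```

```text
[ 0.56740423 -0.31766834  0.13030445] [-1.79953459e+02  1.19162117e-01  1.67814855e+02] [ 0.87275137 -0.0391147  -0.64913829] 0.020822542518613887 48.85686457157135 5.2
[]
[(array([ 0.5158, -0.4039,  0.0252]), 0.94), (array([ 0.5679, -0.2251,  0.0238]), 0.78), (array([ 0.6442, -0.3768,  0.0264]), 0.76), (array([ 0.5682, -0.3142,  0.0955]), 0.54)]
```

View pics/g1c.png

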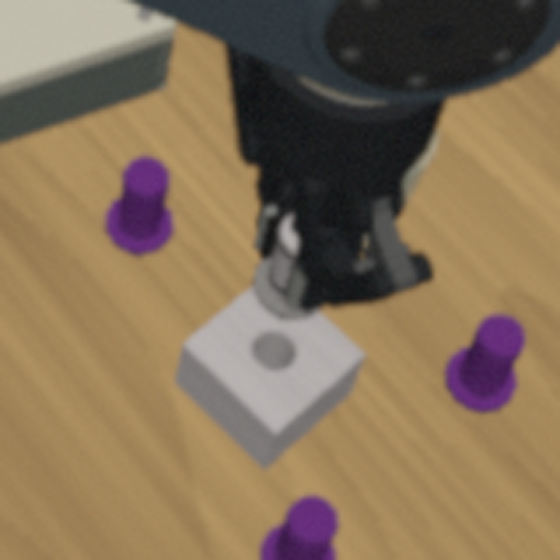

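Request:
{"fn": "apply_moves", "kwargs": {"dp": [[0.0003,0.01,0.005],[0.001,0.035,0.01],[0.0023,0.075,0.01],[0.0037,0.12,0.01],[0.005,0.165,0.01],[0.0064,0.207,0.01],[0.0074,0.24,0.01],[0.008,0.259,0.01],[0.0082,0.2652,0.01],[0.0082,0.2652,0.01]], "dr": [[0,0,0],[0,0,0],[0,0,0],[0,0,0],[0,0,0],[0,0,0],[0,0,0],[0,0,0],[0,0,0],[0,0,0]], "claw": [0.01,0.01,0.01,0.01,0.01,0.01,0.01,0.01,0.01,0.01]}}

```text
clock: 6.35
ee_pos: [0.5749, -0.0515, 0.1378]
tcp_rot: [-180.0, -0.0, 167.9]
contact_force: [0.0, -0.5, -0.8]
grip_width: 0.0207
grasp_force: 49.0
```

```bash
cat >> h.py <<'E'
def fs(k):
    np.set_printoptions(precision=4,suppress=True)
    F=[];P=[];T=[]
    for i in range(k):
        if i: bot.snapshot('side')
        s=bot.sense();F.append(s['contact_force']);P.append(s['ee_pos']);T.append(s['wrist_torque'])
    F=np.array(F);u=np.array([.2113,.9774,0]);v=np.array([.9774,-.2113,0])
    m=F.mean(0);t=np.mean(T,0);p=np.mean(P,0)
    print('t',round(s['clock'],2),'Falong %.2f Facross %.2f Fz %.2f'%(m@u,m@v,m[2]),'sd',F.std(0).round(2),'T',t.round(3),'pos',p,'slot y/x mm',(p-[.5866,-.0033,0])@u*1e3,(p-[.5866,-.0033,0])@v*1e3,s['tcp_rot'].round(2))
E
python3 - <<'E'
from h import *
fs(5)
for n in('top','side'):
    im=snap(n,n+'2.png')
a=cv2.imread('pics/side2.png')
c,r=proj('side',[.5756,-.0541,.09])[0].astype(int)
cv2.imwrite('pics/s2c.png',cv2.resize(a[r-60:r+60,c-80:c+80],None,fx=4,fy=4,interpolation=cv2.INTER_CUBIC))
print(c,r,[(np.round(e['position'],4),round(e['confidence'],2)) for e in bot.landmark_of('side','nose_tip')])
E
```

```text
t 6.55 Falong -0.19 Facross -0.01 Fz -1.14 sd [0.27 0.59 0.5 ] T [ 0.03   0.    -0.006] pos [ 0.575  -0.0526  0.1379] slot y/x mm -50.611802254288534 -0.9480995029651763 [-179.99   -0.    167.74]
319 252 []
```

View pics/s2c.png

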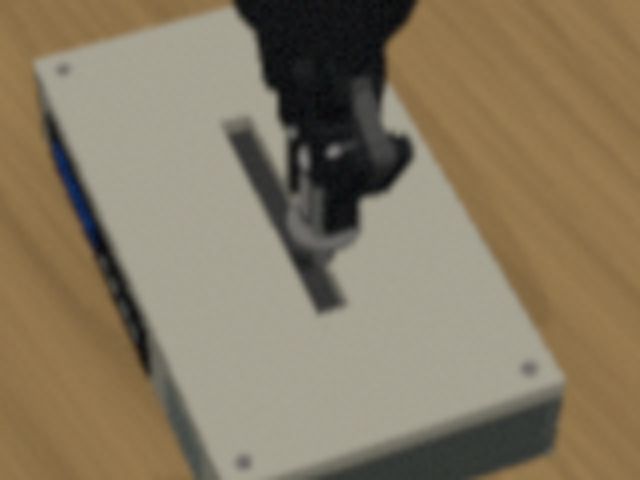

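```bash
python3 - <<'E'
from h import *
o=np.array([239,192]); 
def c(P): return ((proj('side',P)-o+.5)*4-.5).round(0)
b=np.array([.5756,-.0541,0])+np.array([-.0005,-.002,0])  # side camera bias
th=np.linspace(0,2*np.pi,60)
for z in(.105,.109):
  e=c(b+np.c_[.017*np.cos(th),.017*np.sin(th),0*th+z]); print(z,e.min(0),e.max(0))
e=c(b+np.c_[.003*np.cos(th),.003*np.sin(th),0*th+.081]); print('tip',e.min(0),e.max(0))
im=cv2.imread('pics/s2c.png')
print(im[235:275:5,300:350:3].mean(2).round(0).astype(int))
E
```

```text
0.105 [285. 197.] [362. 256.]
0.109 [285. 192.] [362. 250.]
tip [316. 256.] [330. 266.]
[[107 109 107 104  96  88  83  79  70  63  64  69  78  87  93  95  99]
 [ 96 102 105 105 104 101  98  97  97  97  98 100 103 104 103 100 102]
 [ 72  81  88  90  94  98  99  99 100 100 100 100  99 100 103 108 119]
 [ 51  56  62  65  70  77  81  82  84  81  78  87 105 122 132 139 148]
 [ 39  42  44  45  55  66  71  73  73  73  81 102 130 151 156 156 158]
 [ 33  33  34  39  49  61  69  71  76  86 103 127 147 157 159 159 159]
 [ 41  36  37  37  43  53  62  69  82 104 128 145 155 158 159 159 160]
 [ 59  44  45  47  50  52  56  61  79 102 123 139 151 157 159 158 158]]
```

Request:
{"fn": "apply_moves", "kwargs": {"dp": [[0,0,-0.003],[0,0,-0.008],[0,0,-0.013],[0,0,-0.018],[0,0,-0.023],[0,0,-0.027],[0,0,-0.029],[0,0,-0.03],[0,0,-0.03],[0,0,-0.03]], "dr": [[0,0,0],[0,0,0],[0,0,0],[0,0,0],[0,0,0],[0,0,0],[0,0,0],[0,0,0],[0,0,0],[0,0,0]], "claw": [0.01,0.01,0.01,0.01,0.01,0.01,0.01,0.01,0.01,0.01]}}

```text
clock: 7.7
ee_pos: [0.5752, -0.0522, 0.1082]
tcp_rot: [-180.0, 0.0, 167.8]
contact_force: [-0.9, 0.5, -1.5]
grip_width: 0.0208
grasp_force: 49.0
```

```bash
python3 -c "
from h import *
fs(5)"
```

```text
t 7.9 Falong 0.28 Facross -0.46 Fz -0.96 sd [0.38 0.34 0.38] T [-0.006 -0.023  0.026] pos [ 0.5752 -0.0522  0.1082] slot y/x mm -50.16773137820485 -0.8275630547435889 [180.     0.01 167.81]
```

Request:
{"fn": "apply_moves", "kwargs": {"dp": [[0,0,-0.002],[0,0,-0.004],[0,0,-0.006],[0,0,-0.008],[0,0,-0.0095],[0,0,-0.0105],[0,0,-0.0105],[0,0,-0.0105],[0,0,-0.0105],[0,0,-0.0105]], "dr": [[0,0,0],[0,0,0],[0,0,0],[0,0,0],[0,0,0],[0,0,0],[0,0,0],[0,0,0],[0,0,0],[0,0,0]], "claw": [0.01,0.01,0.01,0.01,0.01,0.01,0.01,0.01,0.01,0.01]}}

```text
clock: 8.9
ee_pos: [0.5751, -0.0522, 0.0975]
tcp_rot: [-180.0, 0.0, 167.8]
contact_force: [-0.3, 0.9, 1.4]
grip_width: 0.0206
grasp_force: 49.1
```

```bash
python3 -c "
from h import *
fs(5)"
```

```text
t 9.1 Falong 0.39 Facross -0.47 Fz 1.93 sd [0.27 0.44 0.34] T [-0.016  0.041 -0.018] pos [ 0.5751 -0.0522  0.0975] slot y/x mm -50.177038688200234 -0.8801204911509268 [-180.     -0.    167.81]
```

Request:
{"fn": "apply_moves", "kwargs": {"dp": [[0.0004,0.0018,0],[0.0008,0.0037,0],[0.0012,0.0057,0],[0.0016,0.0076,0],[0.0021,0.0096,0],[0.0025,0.0115,0],[0.0029,0.0134,0],[0.0033,0.0151,0],[0.0034,0.0156,0],[0.0034,0.0156,0]], "dr": [[0,0,0],[0,0,0],[0,0,0],[0,0,0],[0,0,0],[0,0,0],[0,0,0],[0,0,0],[0,0,0],[0,0,0]], "claw": [0.01,0.01,0.01,0.01,0.01,0.01,0.01,0.01,0.01,0.01]}}

```text
clock: 10.1
ee_pos: [0.5785, -0.0364, 0.0975]
tcp_rot: [180.0, 0.0, 167.8]
contact_force: [-0.3, -0.2, 2.8]
grip_width: 0.0206
grasp_force: 49.0
```

Request:
{"fn": "apply_moves", "kwargs": {"dp": [[0.0001,0.0005,0],[0.0002,0.001,0],[0.0003,0.0015,0],[0.0004,0.002,0],[0.0005,0.0024,0],[0.0006,0.0029,0],[0.0007,0.0034,0],[0.0007,0.0034,0],[0.0007,0.0034,0],[0.0007,0.0034,0]], "dr": [[0,0,0],[0,0,0],[0,0,0],[0,0,0],[0,0,0],[0,0,0],[0,0,0],[0,0,0],[0,0,0],[0,0,0]], "claw": [0.01,0.01,0.01,0.01,0.01,0.01,0.01,0.01,0.01,0.01]}}

```text
clock: 11.1
ee_pos: [0.5792, -0.0331, 0.0975]
tcp_rot: [180.0, -0.0, 167.8]
contact_force: [0.5, -0.8, 2.3]
grip_width: 0.0208
grasp_force: 49.0
```

Request:
{"fn": "apply_moves", "kwargs": {"dp": [[0.0001,0.0005,0],[0.0002,0.001,0],[0.0003,0.0015,0],[0.0004,0.002,0],[0.0005,0.0024,0],[0.0006,0.0029,0],[0.0007,0.0034,0],[0.0007,0.0034,0],[0.0007,0.0034,0],[0.0007,0.0034,0]], "dr": [[0,0,0],[0,0,0],[0,0,0],[0,0,0],[0,0,0],[0,0,0],[0,0,0],[0,0,0],[0,0,0],[0,0,0]], "claw": [0.01,0.01,0.01,0.01,0.01,0.01,0.01,0.01,0.01,0.01]}}

```text
clock: 12.1
ee_pos: [0.5799, -0.0297, 0.0975]
tcp_rot: [180.0, -0.0, 167.8]
contact_force: [-0.1, -1.1, 1.7]
grip_width: 0.0205
grasp_force: 49.0
```

Request:
{"fn": "apply_moves", "kwargs": {"dp": [[0.0001,0.0005,0],[0.0002,0.001,0],[0.0003,0.0015,0],[0.0004,0.002,0],[0.0005,0.0024,0],[0.0006,0.0029,0],[0.0007,0.0034,0],[0.0007,0.0034,0],[0.0007,0.0034,0],[0.0007,0.0034,0]], "dr": [[0,0,0],[0,0,0],[0,0,0],[0,0,0],[0,0,0],[0,0,0],[0,0,0],[0,0,0],[0,0,0],[0,0,0]], "claw": [0.01,0.01,0.01,0.01,0.01,0.01,0.01,0.01,0.01,0.01]}}

```text
clock: 13.1
ee_pos: [0.5806, -0.026, 0.0974]
tcp_rot: [180.0, -0.0, 167.8]
contact_force: [0.5, 5.3, 0.1]
grip_width: 0.0208
grasp_force: 49.5
```

Request:
{"fn": "apply_moves", "kwargs": {"dp": [[0,0.0002,0],[0.0001,0.0004,0],[0.0001,0.0006,0],[0.0002,0.0008,0],[0.0002,0.001,0],[0.0003,0.0012,0],[0.0003,0.0015,0],[0.0003,0.0015,0],[0.0003,0.0015,0],[0.0003,0.0015,0]], "dr": [[0,0,0],[0,0,0],[0,0,0],[0,0,0],[0,0,0],[0,0,0],[0,0,0],[0,0,0],[0,0,0],[0,0,0]], "claw": [0.01,0.01,0.01,0.01,0.01,0.01,0.01,0.01,0.01,0.01]}}

```text
clock: 14.1
ee_pos: [0.5809, -0.0249, 0.0975]
tcp_rot: [-180.0, 0.0, 167.8]
contact_force: [-0.4, 0.3, -0.4]
grip_width: 0.0212
grasp_force: 49.3
```

```bash
python3 -c "
from h import *
fs(4)"
```

```text
t 14.25 Falong 0.12 Facross 0.04 Fz -0.90 sd [0.47 0.16 0.66] T [0.015 0.009 0.01 ] pos [ 0.5809 -0.0249  0.0975] slot y/x mm -22.299509299709783 -1.0160341077886696 [-180.     -0.    167.81]
```

Request:
{"fn": "apply_moves", "kwargs": {"dp": [[0.0001,0.0003,0],[0.0001,0.0006,0],[0.0001,0.0006,-0.0005],[0.0001,0.0006,-0.001],[0.0001,0.0006,-0.0015],[0.0001,0.0006,-0.002],[0.0001,0.0006,-0.0025],[0.0001,0.0006,-0.003],[0.0001,0.0006,-0.003],[0.0001,0.0006,-0.003]], "dr": [[0,0,0],[0,0,0],[0,0,0],[0,0,0],[0,0,0],[0,0,0],[0,0,0],[0,0,0],[0,0,0],[0,0,0]], "claw": [0.01,0.01,0.01,0.01,0.01,0.01,0.01,0.01,0.01,0.01]}}

```text
clock: 15.25
ee_pos: [0.581, -0.0243, 0.0945]
tcp_rot: [180.0, 0.0, 167.8]
contact_force: [0.2, -0.4, -1.1]
grip_width: 0.0206
grasp_force: 49.3
```

```bash
python3 -c "
from h import *
fs(4)"
```

```text
t 15.4 Falong 0.08 Facross -0.00 Fz -0.91 sd [0.29 0.58 0.39] T [-0.003  0.014  0.001] pos [ 0.581  -0.0243  0.0945] slot y/x mm -21.661039540239717 -1.0335691629887502 [-180.      0.    167.81]
```

Request:
{"fn": "apply_moves", "kwargs": {"dp": [[0,0,-0.0002],[0,0,-0.0004],[0,0,-0.0006],[0,0,-0.0008],[0,0,-0.0008],[0,0,-0.0008],[0,0,-0.0008],[0,0,-0.0008],[0,0,-0.0008],[0,0,-0.0008]], "dr": [[0,0,0],[0,0,0],[0,0,0],[0,0,0],[0,0,0],[0,0,0],[0,0,0],[0,0,0],[0,0,0],[0,0,0]], "claw": [0.01,0.01,0.01,0.01,0.01,0.01,0.01,0.01,0.01,0.01]}}

```text
clock: 16.4
ee_pos: [0.581, -0.0243, 0.0939]
tcp_rot: [-180.0, 0.0, 167.8]
contact_force: [-2.5, 0.7, 5.5]
grip_width: 0.0209
grasp_force: 50.0
```

Request:
{"fn": "apply_moves", "kwargs": {"dp": [[0,0,0.0002],[0,0,0.0002],[0,0,0.0002],[0,0,0.0002],[0,0,0.0002],[0,0,0.0002],[0,0,0.0002],[0,0,0.0002],[0,0,0.0002],[0,0,0.0002]], "dr": [[0,0,0],[0,0,0],[0,0,0],[0,0,0],[0,0,0],[0,0,0],[0,0,0],[0,0,0],[0,0,0],[0,0,0]], "claw": [0.021,0.022,0.024,0.026,0.028,0.031,0.034,0.038,0.042,0.046], "grip_force": 20}}

```text
clock: 17.4
ee_pos: [0.581, -0.0243, 0.0939]
tcp_rot: [180.0, 0.0, 167.8]
contact_force: [0.7, -0.1, -0.0]
grip_width: 0.0461
grasp_force: 0.0
```

Request:
{"fn": "apply_moves", "kwargs": {"dp": [[0,0,0],[0,0,0],[0,0,0.003],[0,0,0.01],[0,0,0.025],[0,0,0.05],[0,0,0.08],[0,0,0.11],[0,0,0.135],[0,0,0.14]], "dr": [[0,0,0],[0,0,0],[0,0,0],[0,0,0],[0,0,0],[0,0,0],[0,0,0],[0,0,0],[0,0,0],[0,0,0]], "claw": [0.05,0.05,0.05,0.05,0.05,0.05,0.05,0.05,0.05,0.05]}}

```text
clock: 18.4
ee_pos: [0.5821, -0.0243, 0.2382]
tcp_rot: [180.0, 0.3, 167.8]
contact_force: [-0.2, -0.0, -0.8]
grip_width: 0.05
grasp_force: 0.0
```

```bash
python3 - <<'E'
from h import *
s=bot.sense();print(s['clock'],s['ee_pos'],s['contact_force'],s['grip_width'])
a=snap('side','end.png')
cv2.imwrite('pics/endc.png',cv2.resize(a[180:330,230:390,::-1],None,fx=4,fy=4,interpolation=cv2.INTER_CUBIC))
for t in('pin','pin_grip'):print([(np.round(e['position'],4),round(e['confidence'],2)) for e in bot.landmark_of('side',t) if e['position'][1]>-.15])
o=np.array([230,180]);b=np.array([.5815,-.0275,0])
for z in(.06,.064,.106):print(z,((proj('side',b+[0,0,z])-o+.5)*4-.5).round(0))
E
```

```text
18.4 [ 0.58214639 -0.02433063  0.23821289] [-0.19696221 -0.00715579 -0.82343041] 0.05001672009729799
[(array([ 0.5816, -0.0191,  0.0589]), 0.56)]
[(array([ 0.5816, -0.0272,  0.0824]), 0.89), (array([ 0.5868, -0.0063,  0.0564]), 0.71)]
0.06 [[335. 293.]]
0.064 [[335. 288.]]
0.106 [[335. 227.]]
```

View pics/endc.png

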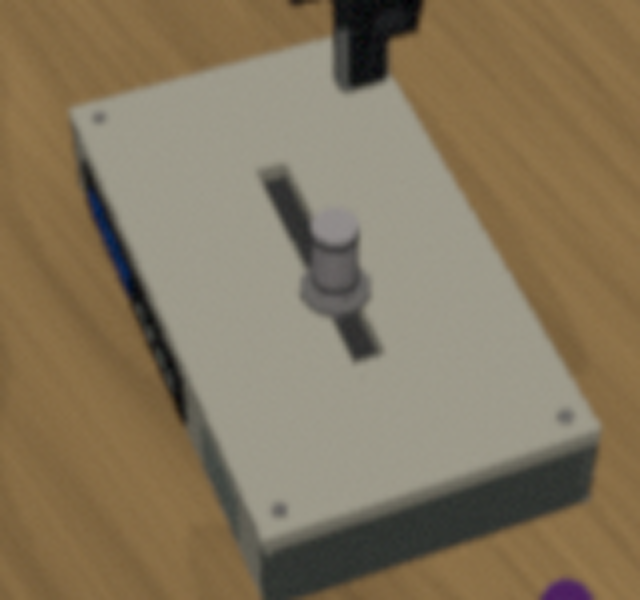

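The picture shows the pin upright on the slot. Its flange is at about (335,288) and its top at (335,227), as predicted for a seated pin, and the gripper is clear.

```bash
python3 -c "
from cell import bot
print(bot.finish_job())"
```

```text
the job is handed in; nothing more can be done
None
```

The pin is standing upright in the plate's blind hole, about 21 mm from the middle of the slot, with its flange on the cover and the gripper clear; the job was handed in at about 18.5 s, and no verdict came back.

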